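# Check a picked carton against its order slip with the hand scanner

## Robot

A 7-joint arm with a two-finger parallel gripper is mounted at the origin on a cart in front of the work surface, level with it; the furniture and walls round the work are solid. World frame = base frame: x ahead of the robot, y to its left, z up, the work surface at z = 0. Lengths are in mm, angles in rad, forces in N, time in s.
With the tool pointing down it reaches from about 400 to 925 mm from the base axis. Payload 4.1 kg.
Tool frame: the origin (TCP) lies at the very end of the fingers, on their centre line; the grasp point (between the pads) lies 19 mm behind it; z points along the fingers, y is the line along which they close (so a half turn about z gives the same grasp; the last joint's range is limited). The gripper opens to 85 mm and grips with 20 to 120 N. Pads are 22 mm wide; open, the fingers measure 114 mm over their backs; the gripper's body (76 mm by 85 mm) begins 54 mm behind the grasp point. The pads swing forward as they close: fully open they stand 13 mm farther back than shut.
Start: joints at [-1.381, 0.398, 0.045, 1.537, -0.019, 1.207, -0.051], TCP at [185.099, 623.123, 231.347] pointing down, gripper open.
Joint ranges: [-2.82, 2.82], [-0.49, 2.23], [-1.37, 1.46], [0, 2.46], [-1.36, 4.5], [0.23, 2], [-2.94, 2.94]. Speed limits (rad/s): [2.57, 2.57, 3.14, 3.14, 3.14, 3.14, 3.14].

## Interface

Orientations are given as a unit quaternion [w, x, y, z].
In Python, from workcell import telemetry, vision, ticket gives the robot as it stands.
- The arm moves only by the tool move_arm, never from a script. Its argument "commands" is text: rows parted by semicolons, each of 5 numbers parted by spaces: the opening, from 0 (shut) to 1 (fully open), then the shift along the tool's x, y, z in mm, then the turn about the tool's z in units of 6 degrees (1.0 is 6 degrees). In form: gripper dx dy dz twist; .... A call has 1 to 12 rows; each row shifts and turns the commanded pose from where the row before left it, along the tool's axes as they then stand; what a row does not reach is not made up. A row lasts 1/10 s, in which the tool goes at most 50 mm and 8.59 degrees, less where a joint would pass 70% of its speed; a pose out of reach is approached as far as the arm can. A call is refused whole if a number of a shift passes 50 or a number of a turn 1, either way. A call with a gripper value outside its range is refused whole. The fingers move at their own pace and stop on an object; "squeeze" is the grip in N (left out, the last holds). Time passes only in rows, so rows that do not move let the fingers close. It gives the time, the measured TCP pose, the force, the opening and the grip force at its end, in the units of the state.
- telemetry.state(): the state, without advancing time (a new reading comes with each control period).
- vision.snapshot(name): name is "scene" or "top" or "wrist"; returns the picture (400x640x3 uint8, red, green, blue); there is no depth.
- vision.camera_model(name): a dict with "camera_matrix" (3x3 intrinsics, pixels), "D" ([k1, k2, p1, p2, k3] as OpenCV has them; the pictures are not rectified), "R" (3x3) and "t" (3): a world point X has camera coordinates R X + t. Camera axes: x right, y down, z forward; pixel columns grow to the right and rows downward; lengths in mm; the calibration is good to about 2 mm. A picture is of the moment at which its call begins: read the wrist's pose just before it. camera_model takes no time and is no camera call; for the wrist camera it gives the pose at the moment of the call.
- ticket.finish_job(): hands the job in; it is judged then, once.
The state is a dict: "time": time; "joint_positions": joint angles; "qd": joint speeds; "effort": joint torques, N m; "ee_pos": TCP position; "eef_rot": TCP orientation; "force": force on the tool from outside, world axes, zero at the start; "torque": the same for the moment, N m; "grip_width": finger opening in mm; "gripper_force": force on a finger pad.
Only numpy, scipy, OpenCV 4.12 (cv2) and the standard library are available. Lean on these libraries where they do the work, as an engineer would, in place of code of your own. Each camera call takes 0.05 s, during which the arm holds its last target. There are 200 camera calls.

## Task

Draw the hand scanner out of its leaning desk stand, leaving the stand where it is, and turn it to a slant of about 45 degrees, nose down, so that it points at the bar code on the order slip in the slip box from 5 to 10 cm away; keep it still there for about a second. Then point it in the same slanting way at the bar code label on the larger of the two labelled cartons, again from 5 to 10 cm. Finish there, still holding the scanner raised and still on that label; touch neither the slip box nor the cartons, and shift nothing else on the table.

Things in the scene. Friction and masses are not known exactly. Their poses are not given: they have to be found in the camera images.
- scanner: black hand scanner, a smooth bar 34 (x) x 167 (y) x 30 (z) mm, 0.12 kg. Origin: middle of its underside; +y runs to the nose (end with the window, y = +82; tail at -85), where it reads out along +y on its middle line z = 15; +z leaves the button side. It stands nose down in the holster, 15 degrees off vertical, button side to the stand's front; the upper 105 mm stands out, free to grip across x
- scanner_stand: grey desk stand, loose, 1 kg: foot 118 (x) x 92 (y) x 12 mm under a close holster 47 mm wide, 62 deep, leaning 15 degrees, its mouth nearer the stand's front (-x). Origin: centre of the underside, z up. The scanner has 1.5 mm play a side across the width; a leaf spring (2.5 N) at the back clamps it lightly: draw it along the holster's axis, 65 mm until free
- holster_mouth (a point): middle of the holster's mouth, on the holster's axis, about 90 mm above the table
- slip_box: open white card box, 85 (x) x 100 (y) x 40 mm high, fixed to the table, filled with a stack of paper slips up to 35 mm. Origin: centre of its underside, z up. Between it and the robot (x under 0.44) stands a bag sealer, its raised arm's knob 133 mm high
- slip_code (a point): centre of the bar code on the top slip, 35 mm above the table; a code of 26 (x) x 50 (y) mm, face up, 16 mm from the box's centre to its -x side and 10 mm to its -y side
- large_carton: the larger labelled tablet carton, closed, lying flat, 60 (x) x 120 (y) x 30 mm, loose, 0.09 kg. Origin: centre of its underside
- large_carton_code (a point): centre of the white bar code label, 30 (x) x 48 (y) mm, on top of the larger carton, face up, 31 mm above the table and 30 mm from the carton's middle towards its +y end
- small_carton: the smaller labelled carton, 46 (x) x 92 (y) x 30 mm, loose, with a like label: not the one to check. Origin: centre of its underside. Between the cartons and the robot stands a drawer cabinet (x under 0.46, y under -0.08) 172 mm high, with a carton on it up to 217 mm
- white_bottle_0: bystander: white bottle with a blue cap, 52 mm wide, 80 mm high, loose. Origin: centre of its underside
- amber_bottle: bystander: brown bottle, 38 mm wide, 75 mm high, loose, at the back. Origin: centre of its underside
- measuring_cup: bystander: small measuring cup, 44 mm wide, 38 mm high, loose. Origin: centre of its underside
- clip: bystander: file clip, 19 x 73 x 12 mm, loose. Origin: centre of its underside
- scanner_nose (a point): middle of the scanner's nose: 82 mm along its +y, 15 mm along its +z from its origin

How it is judged:
By the outcome, as a careful person would: the job done as asked, in the order asked, and still so for the second after the job is handed in, while the arm keeps its last pose, push and grip.
It also fails if it takes over 38 s, if anything falls off the work surface, if the arm or the gripper's body presses on something with over 40 N, if the wrist force passes 120 N, or if a joint passes its speed limit or range.

## Working session

There is one attempt and no reset: what is moved stays moved. The work goes in short steps, Python scripts to look and compute and a tool call to move; the robot and the scene stay as the last step left them, time stands still between calls to the robot, and variables do not carry over. Pictures are saved under pics/ and viewed, at most 11 in all, crops included, and the job is handed in when it is done.

Besides the shell and the picture viewer there is one more tool, called by a JSON object that holds its "fn" and its "kwargs". move_arm: Moves the arm, as the interface text tells. Its arguments: {"type":"object","properties":{"commands":{"type":"string"},"squeeze":{"type":"number"}},"required":["commands"]}

```bash
ls; mkdir -p pics; python3 - <<'E'
from workcell import telemetry, vision
import cv2,numpy as np
s=telemetry.state();print({k:np.round(v,3).tolist() for k,v in s.items()})
for n in("scene","top"):
    p=vision.snapshot(n);cv2.imwrite(f"pics/{n}0.png",p[...,::-1])
    m=vision.camera_model(n);np.savez(f"{n}.npz",**m);print(n,{k:np.round(v,3).tolist() for k,v in m.items()})
E
```

```text
pics
{'time': 0.0, 'joint_positions': [-1.381, 0.399, 0.045, 1.538, -0.019, 1.207, -0.051], 'qd': [0.001, 0.001, -0.001, 0.0, -0.0, -0.0, 0.001], 'effort': [-0.0, -47.511, 1.365, -25.422, 0.012, 0.009, -0.0], 'ee_pos': [184.918, 622.478, 230.284], 'eef_rot': [-0.0, 0.144, 0.99, -0.001], 'force': [0.095, 0.52, 0.128], 'torque': [0.024, -0.004, 0.015], 'gripper_force': 0.0, 'grip_width': 85.736}
scene {'camera_matrix': [[383.346, 0.0, 320.337], [0.0, 383.346, 199.567], [0.0, 0.0, 1.0]], 'D': [-0.019, 0.0, 0.0, 0.0, 0.0], 'R': [[0.58, -0.815, -0.019], [-0.423, -0.281, -0.862], [0.697, 0.508, -0.507]], 't': [-308.124, 358.029, 519.978]}
top {'camera_matrix': [[517.224, 0.0, 315.283], [0.0, 517.224, 200.857], [0.0, 0.0, 1.0]], 'D': [-0.164, 0.0, 0.0, 0.0, 0.0], 'R': [[-0.029, -0.999, -0.014], [-0.983, 0.031, -0.183], [0.183, 0.009, -0.983]], 't': [90.177, 602.754, 1456.418]}
```

View pics/scene0.png

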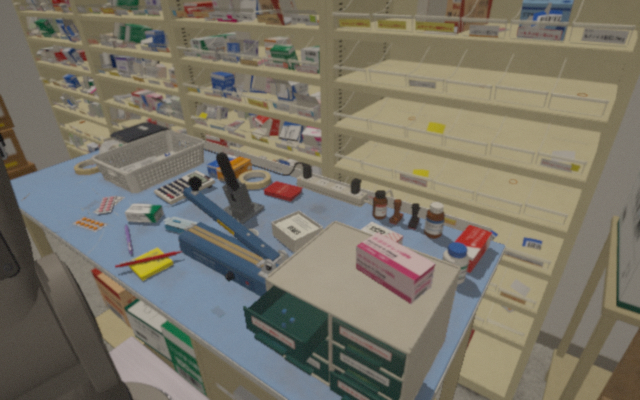

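View pics/top0.png

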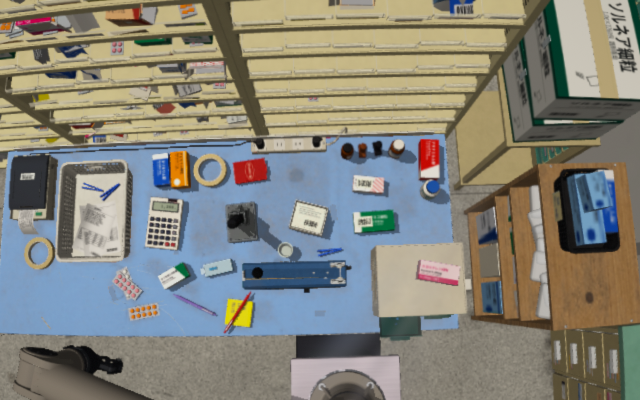

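The scene view shows the scanner standing in its holster at about (228,175), with the slip box at (297,230). In the top view the stand is at (240,222), the slip box at (309,217), the green carton at (375,222) and the pink/white carton at (368,185). I'll zoom in on both views.

```bash
python3 - <<'E'
import cv2
a=cv2.imread("pics/top0.png")[165:265,215:415]
b=cv2.imread("pics/scene0.png")[140:260,180:420]
cv2.imwrite("pics/topc.png",cv2.resize(a,(800,400),interpolation=cv2.INTER_CUBIC))
cv2.imwrite("pics/scenec.png",cv2.resize(b,(800,400),interpolation=cv2.INTER_CUBIC))
E
```

```text
(no output)
```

View pics/topc.png

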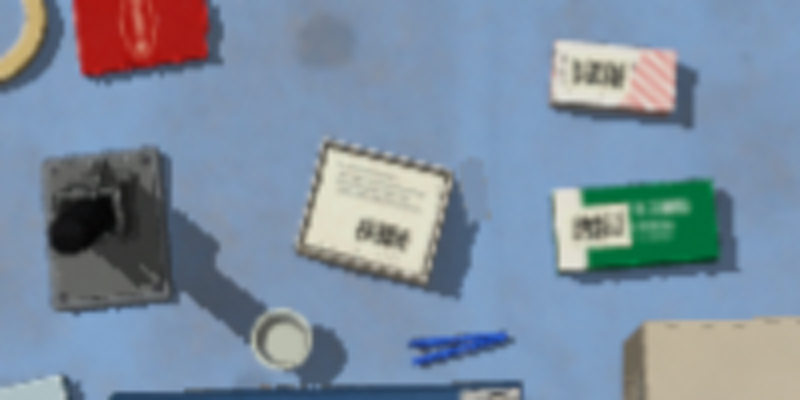

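View pics/scenec.png

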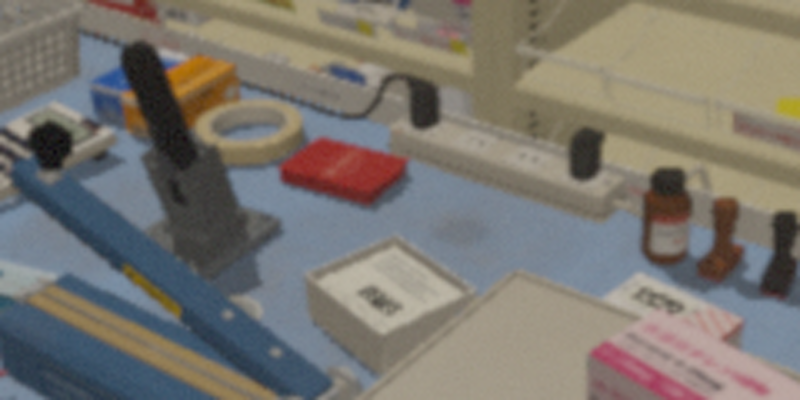

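The crops show two labelled cartons. The green one is larger, with its label at top-crop (600,227). The smaller one is pink-striped. The slip code is at (382,233), and the tail is at top-crop (60,240) and scene-crop (137,48). The clip is at (460,345) and the cup at (283,338). Next I'll measure with colour masks and rays.

```bash
cat > h.py <<'E'
import numpy as np, cv2
def load(n): return dict(np.load(n+'.npz'))
def ray(m,uv):
    p=cv2.undistortPoints(np.array(uv,float).reshape(-1,1,2),m['camera_matrix'],m['D']).reshape(-1,2)
    d=np.c_[p,np.ones(len(p))]@m['R']; d/=np.linalg.norm(d,axis=1)[:,None]
    return -m['R'].T@m['t'],d
def onz(m,uv,z):
    c,d=ray(m,uv); return c+d*((z-c[2])/d[:,2])[:,None]
def tri(ms,uvs):
    A=0;b=0;L=[]
    for m,u in zip(ms,uvs):
        c,d=ray(m,[u]);P=np.eye(3)-np.outer(d[0],d[0]);A=A+P;b=b+P@c;L.append((P,c))
    X=np.linalg.solve(A,b);return X,[round(float(np.linalg.norm(P@(X-c))),1) for P,c in L]
def proj(m,X): return cv2.projectPoints(np.array(X,float).reshape(-1,3),cv2.Rodrigues(m['R'])[0],m['t'],m['camera_matrix'],m['D'])[0].reshape(-1,2)
def box(mask):
    c=max(cv2.findContours(mask.astype(np.uint8),0,1)[0],key=cv2.contourArea)
    return cv2.boxPoints(cv2.minAreaRect(c)),c
E
python3 - <<'E'
from h import *
T,S=load('top'),load('scene')
a=cv2.imread('pics/top0.png').astype(int);h=cv2.cvtColor(a.astype(np.uint8),40)
def reg(m,x0,y0,x1,y1):
    z=np.zeros(m.shape,bool);z[y0:y1,x0:x1]=m[y0:y1,x0:x1];return z
np.set_printoptions(precision=1,suppress=True)
def rep(n,mask,z,im=T):
    q,c=box(mask);w=onz(im,q,z);ce=w.mean(0)
    e=[w[1]-w[0],w[2]-w[1]];L=[np.linalg.norm(v) for v in e];l=e[int(np.argmax(L))]
    print(n,'px',q.mean(0),'world',ce,'sizes',np.array(L),'long deg',np.degrees(np.arctan2(l[1],l[0]))%180)
hh,s,v=h[...,0],h[...,1],h[...,2]
nb=~((hh>95)&(hh<125)&(s>60))
rep('green+white carton',reg(nb&((v>95)),345,200,402,240),30)
rep('green',reg((hh>50)&(hh<90)&(s>120),345,200,402,240),30)
rep('small',reg((v>150)&nb,345,170,390,198),30)
rep('box',reg((v>140)&nb,285,195,332,240),40)
rep('stand foot',reg((v>60)&(v<140)&nb&(s<70),222,198,262,245),12)
m=reg(v<35,220,198,262,245);rep('scannerdark',m,195)
q,c=box(m);print('dark hull',cv2.convexHull(c)[:,0].tolist())
print('label onz',onz(T,[[215+600/4,165+227/4]],31),'slip code',onz(T,[[215+382/4,165+233/4]],35))
# tail: far end of dark blob in both views
b=cv2.imread('pics/scene0.png');hv=cv2.cvtColor(b,40)
ms=np.zeros(b.shape[:2],bool);ms[145:195,205:245]=hv[145:195,205:245,2]<60
qs,cs=box(ms);print('scene dark rect',qs.tolist())
print('tail tri',tri([T,S],[(231,224.5),(221,154)]))
print('slip code tri',tri([T,S],[(215+382/4,165+233/4),(180+378*.3,140+298*.3)]))
print('foot corners',onz(T,[[215+x/4,165+y/4] for x,y in((42,158),(157,148),(175,298),(58,309))],12))
E
```

```text
green+white carton px [373.4 220.6] world [545.4 -97.9  30. ] sizes [122.5  61.6] long deg 92.99959523112048
green px [377.7 220.8] world [ 544.4 -110.4   30. ] sizes [97.5 61.4] long deg 92.3093939658767
small px [367.7 183.2] world [659.1 -86.1  30. ] sizes [48.7 96.1] long deg 82.93426443295151
box px [307.6 216.8] world [561.6  96.4  40. ] sizes [ 87.4 103.5] long deg 73.97370642589478
stand foot px [241.2 222.1] world [555.9 297.1  12. ] sizes [ 92.3 116.5] long deg 4.889533586894345
scannerdark px [235.4 220.6] world [532.6 284.1 195. ] sizes [42.1 33. ] long deg 95.47825911158803
dark hull [[242, 214], [243, 218], [243, 223], [237, 226], [234, 227], [229, 227], [228, 225], [228, 221], [231, 215], [239, 214]]
label onz [[542.6 -72.6  31. ]] slip code [[542.6  88.3  35. ]]
scene dark rect [[213.10345458984375, 155.7586212158203], [225.17242431640625, 150.93104553222656], [241.10345458984375, 190.7586212158203], [229.03448486328125, 195.58619689941406]]
tail tri (array([525.7, 294.6, 190.9]), [3.2, 3.2])
slip code tri (array([542.8,  87.8,  37.1]), [0.7, 0.7])
foot corners [[610.7 344.9  12. ]
 [615.7 257.1  12. ]
 [501.5 244.5  12. ]
 [495.6 332.7  12. ]]
```

The measured sizes match the text: carton 122x62, box 87x103, foot 92x116. The slip code triangulates to z=37. The tail is at z=191, leaning towards the robot, and the stand yaw is about 5.5°. I'll move to a hover above it.

{"fn": "move_arm", "kwargs": {"commands": "1 0 0 -15 -0.925; 1 0 0 -15 -0.925; 1 0 0 -15 -0.925; 1 0 0 -15 -0.925"}}

```text
time: 0.5
ee_pos: [185.0, 622.7, 291.3]
eef_rot: [-0.0, -0.051, 0.999, -0.001]
force: [1.0, -0.1, -0.2]
grip_width: 85.0
gripper_force: 0.0
```

{"fn": "move_arm", "kwargs": {"commands": "1 -26 -30 0 0; 1 -26 -30 0 0; 1 -26 -30 0 0; 1 -26 -30 0 0; 1 -26 -30 0 0; 1 -26 -30 0 0; 1 -26 -30 0 0; 1 -26 -30 0 0; 1 -26 -30 0 0; 1 -26 -30 0 0; 1 -26 -30 0 0; 1 -26 -30 0 0"}}

```text
time: 1.7
ee_pos: [531.8, 294.3, 290.9]
eef_rot: [-0.0, -0.049, 0.999, -0.0]
force: [0.3, 0.7, -0.4]
grip_width: 85.3
gripper_force: 0.0
```

{"fn": "move_arm", "kwargs": {"commands": "1 0 0 0 0; 1 0 0 0 0; 1 0 0 0 0"}}

```text
time: 2.0
ee_pos: [530.0, 296.8, 290.9]
eef_rot: [-0.001, -0.05, 0.999, 0.0]
force: [-0.2, -0.4, -0.5]
grip_width: 85.1
gripper_force: 0.0
```

```bash
python3 - <<'E'
from workcell import telemetry, vision
import cv2,numpy as np
s=telemetry.state();m=vision.camera_model("wrist")
cv2.imwrite("pics/w1.png",vision.snapshot("wrist")[...,::-1]);np.savez("w1.npz",**m)
print(s['time'],s['ee_pos'],s['eef_rot'],s['grip_width'],-m['R'].T@m['t'],m['R'])
E
```

```text
2.0 [530.0005507  296.84927323 290.86930537] [-6.26959855e-04 -5.02971783e-02  9.98734061e-01  2.74842013e-04] 85.14739983650296 [455.45569466 289.05910243 433.11369359] [[-1.01152391e-01  9.94870492e-01  9.47158567e-04]
 [ 9.52148056e-01  9.65325479e-02  2.89992322e-01]
 [ 2.88413373e-01  3.02352519e-02 -9.57028503e-01]]
```

View pics/w1.png

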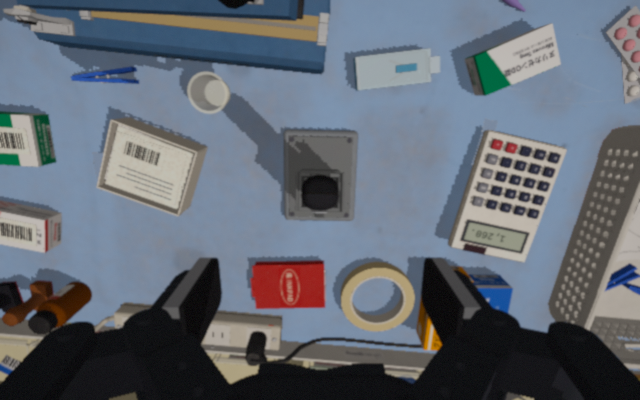

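The wrist view shows the stand foot square at (320,175) and the scanner end-on at (320,191). The cup is at (208,92), the slip box at (152,165) with its code at (142,150), and the fingers are clear. I'll refine the sideways position from this view.

```bash
python3 - <<'E'
from h import *
np.set_printoptions(precision=1,suppress=True)
W,T,S=load('w1'),load('top'),load('scene')
a=cv2.imread('pics/w1.png');h=cv2.cvtColor(a,40);v=h[...,2];s=h[...,1]
def win(m,x0,y0,x1,y1):
    z=np.zeros(m.shape,bool);z[y0:y1,x0:x1]=m[y0:y1,x0:x1];return z
q,c=box(win((s<60)&(v>40)&(v<150),275,122,362,226))
w=onz(W,q,12);e=[w[1]-w[0],w[2]-w[1]];print('foot',q,w.mean(0),[np.linalg.norm(x) for x in e],[np.degrees(np.arctan2(x[1],x[0])) for x in e])
d=win(v<35,290,160,352,225);q2,c2=box(d)
x,y,ww,hh=cv2.boundingRect(c2);print('dark bbox',x,y,ww,hh,q2.mean(0))
# upper (tail) outline: widest extents, tail plane ~z 191
print('at191',onz(W,[[x,y+hh/2],[x+ww,y+hh/2],[x+ww/2,y],[x+ww/2,y+hh]],191))
print('tri tail',tri([W,T,S],[(x+ww/2,y+hh/2),(231,223),(220,154)]))
print('slip tri',tri([W,T,S],[(142,150),(310.5,223.2),(293.4,229.4)]))
print('label tri W,T', onz(W,[[5,142]],31))
E
```

```text
foot [[273.3 219.6]
 [275.1 125.8]
 [358.3 127.4]
 [356.5 221.2]] [553.9 292.9  12. ] [np.float64(120.46148765350961), np.float64(100.184551933555)] [np.float64(-177.5113660030978), np.float64(94.73839871837514)]
dark bbox 302 175 36 34 [319.5 191.5]
at191 [[525.5 282.4 191. ]
 [522.8 308.6 191. ]
 [511.5 294.3 191. ]
 [537.2 296.9 191. ]]
tri tail (array([526.3, 295.8, 190.4]), [1.9, 1.3, 1.1])
slip tri (array([541.5,  88.3,  36.2]), [3.1, 1.0, 2.2])
label tri W,T [[546.4 -70.3  31. ]]
```

{"fn": "move_arm", "kwargs": {"commands": "1 -5.4 -1.3 10 0; 1 0 0 25 0; 1 0 0 30 0; 1 0 0 30 0; 1 0 0 30 0; 1 0 0 20 0; 1 0 0 8 0; 1 0 0 0 0; 1 0 0 0 0"}}

```text
time: 2.95
ee_pos: [537.2, 295.5, 139.2]
eef_rot: [0.001, -0.05, 0.999, 0.0]
force: [-0.6, -0.4, 1.0]
grip_width: 85.7
gripper_force: 0.0
```

{"fn": "move_arm", "kwargs": {"commands": "0.7 0 0 0 0; 0.6 0 0 0 0; 0.5 0 0 0 0; 0.45 0 0 0 0; 0.42 0 0 0 0; 0.42 0 0 0 0; 0.42 0 0 0 0", "squeeze": 25}}

```text
time: 3.65
ee_pos: [536.7, 295.1, 138.4]
eef_rot: [0.0, -0.049, 0.999, 0.0]
force: [-0.2, -0.2, 0.3]
grip_width: 35.5
gripper_force: 0.3
```

```bash
python3 - <<'E'
from workcell import telemetry, vision
import cv2,numpy as np
s=telemetry.state();m=vision.camera_model("wrist")
cv2.imwrite("pics/w2.png",vision.snapshot("wrist")[...,::-1]);np.savez("w2.npz",**m)
print(s['time'],s['ee_pos'],s['eef_rot'],s['grip_width'],s['force'])
E
```

```text
3.65 [536.65384734 295.1068004  138.4146856 ] [ 1.36950968e-04 -4.93484035e-02  9.98781586e-01  2.45557417e-04] 35.486891232845714 [-0.20431708 -0.16653722  0.26310114]
```

View pics/w2.png

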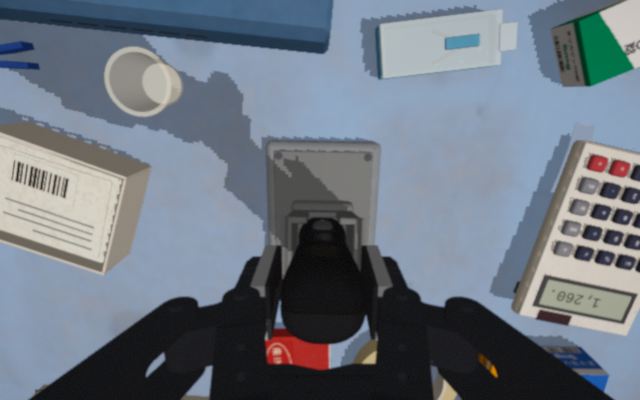

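The fingers straddle the scanner centred: pads at about 278 and 368, scanner 282 to 366. I'll close and draw it along the axis.

{"fn": "move_arm", "kwargs": {"commands": "0.3 0 0 0 0; 0.3 0 0 0 0; 0.3 0 0 0 0; 0.3 0 0 0 0", "squeeze": 50}}

```text
time: 4.1
ee_pos: [536.7, 295.3, 138.6]
eef_rot: [0.0, -0.049, 0.999, 0.0]
force: [0.2, 1.1, 2.5]
grip_width: 33.5
gripper_force: 50.1
```

{"fn": "move_arm", "kwargs": {"commands": "0.3 1.3 0 -4.83 0; 0.3 2.6 0 -9.66 0; 0.3 2.6 0 -9.66 0; 0.3 2.6 0 -9.66 0; 0.3 2.6 0 -9.66 0; 0.3 2.6 0 -9.66 0; 0.3 2.6 0 -9.66 0; 0.3 2.6 0 -9.66 0; 0.3 2.6 0 -9.66 0; 0.3 2.6 0 -9.66 0; 0.3 0 0 0 0; 0.3 0 0 0 0"}}

```text
time: 5.3
ee_pos: [512.0, 292.5, 230.3]
eef_rot: [0.0, -0.049, 0.999, 0.0]
force: [-0.0, -0.1, -1.2]
grip_width: 33.8
gripper_force: 50.2
```

```bash
python3 - <<'E'
from workcell import telemetry, vision
import cv2,numpy as np
s=telemetry.state();m=vision.camera_model("wrist")
w=vision.snapshot("wrist")[...,::-1]
cv2.imwrite("pics/w3.png",w);np.savez("w3.npz",**m)
sc=vision.snapshot("scene")[...,::-1];cv2.imwrite("pics/scene3.png",sc)
c=cv2.resize(sc[60:260,140:400],(520,400))
cv2.imwrite("pics/c3.png",np.hstack([c,cv2.resize(w[120:370,200:440],(280,292))[:292]] if 0 else [c]))
print(s['time'],s['ee_pos'],s['eef_rot'],s['grip_width'],s['gripper_force'],s['force'])
E
```

```text
5.3 [511.96538015 292.47007938 230.29539996] [ 1.49965843e-04 -4.93916700e-02  9.98779465e-01  1.44032512e-04] 33.764674945154574 50.24380445480347 [-0.04900589 -0.12661146 -1.23373684]
```

View pics/c3.png

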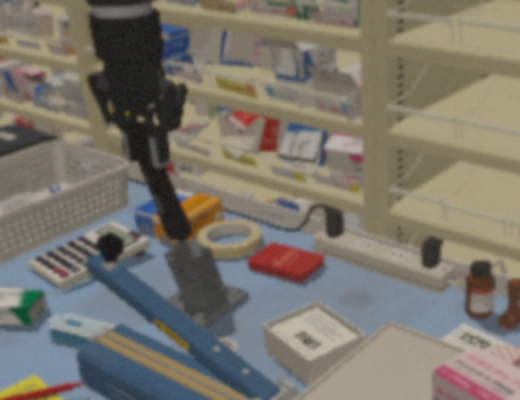

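The scanner is free: the wrist reads -1.2 N, which is its weight, and the stand looks unmoved at (205,285) in the crop. The tool can only twist about the vertical. So I'll turn the scanner in the pads by pressing its nose lightly on a clear patch of bench around (670,60) and moving the gripper in an arc. First I lift and twist so the nose points to -y.

{"fn": "move_arm", "kwargs": {"commands": "0.3 0 0 -10 0.997; 0.3 0 0 -10 0.997; 0.3 0 0 0 0.997; 0.3 0 0 0 0.997; 0.3 0 0 0 0.997; 0.3 0 0 0 0.997; 0.3 0 0 0 0.997; 0.3 0 0 0 0.997; 0.3 0 0 0 0.997; 0.3 0 0 0 0.997; 0.3 0 0 0 0.997; 0.3 0 0 0 0.997"}}

```text
time: 6.6
ee_pos: [511.8, 292.2, 249.4]
eef_rot: [-0.0, 0.547, 0.837, -0.001]
force: [0.2, 1.0, -0.5]
grip_width: 33.8
gripper_force: 50.1
```

{"fn": "move_arm", "kwargs": {"commands": "0.3 0 0 0 0.997; 0.3 0 0 0 0.997; 0.3 0 0 0 0.997; 0.3 0 0 0 0.997; 0.3 -14 12 0 0; 0.3 -28 22 0 0; 0.3 -28 22 0 0; 0.3 -28 22 0 0; 0.3 -28 22 0 0; 0.3 -28 22 0 0; 0.3 -28 22 0 0; 0.3 -16 14 0 0"}}

```text
time: 7.8
ee_pos: [670.9, 90.3, 249.3]
eef_rot: [0.001, 0.709, 0.705, -0.001]
force: [-0.2, 0.0, -1.8]
grip_width: 34.2
gripper_force: 50.2
```

{"fn": "move_arm", "kwargs": {"commands": "0.3 0 0 20 0; 0.3 0 0 30 0; 0.3 0 0 30 0; 0.3 0 0 25 0; 0.3 0 0 15 0; 0.3 0 0 10 0; 0.3 0 0 0 0; 0.3 0 0 0 0"}}

```text
time: 8.6
ee_pos: [670.6, 94.3, 121.0]
eef_rot: [0.001, 0.707, 0.707, 0.001]
force: [-0.1, -0.6, -1.0]
grip_width: 33.5
gripper_force: 50.3
```

```bash
python3 - <<'E'
from workcell import telemetry, vision
import cv2,numpy as np
s=telemetry.state();m=vision.camera_model("wrist")
cv2.imwrite("pics/w4.png",vision.snapshot("wrist")[...,::-1]);np.savez("w4.npz",**m)
cv2.imwrite("pics/top4.png",vision.snapshot("top")[...,::-1])
print(s['time'],s['ee_pos'],s['eef_rot'],s['grip_width'],s['gripper_force'],s['force'],s['joint_positions'])
E
```

```text
8.6 [670.61898783  94.26986206 121.04739481] [5.28590096e-04 7.07463578e-01 7.06749263e-01 6.96427236e-04] 33.467042856506616 50.26309311389923 [-0.10859534 -0.64576959 -1.03556429] [-0.54322726  0.58894371  0.49530442  1.58919088 -0.31099694  1.0409209
  0.03853032]
```

View pics/w4.png

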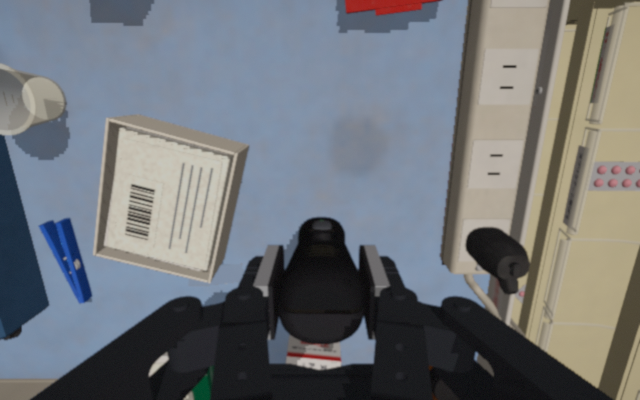

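Nothing has been disturbed, and the patch of bench below is clear. The scanner is still in line with the pads at (320,280). I'll ease the grip and lower to contact.

{"fn": "move_arm", "kwargs": {"commands": "0.3 0 0 3 0; 0.3 0 0 3 0; 0.3 0 0 2 0; 0.3 1 0 2 0; 0.3 2 0 1 0; 0.3 0 0 0 0", "squeeze": 22}}

```text
time: 9.3
ee_pos: [670.4, 95.9, 112.0]
eef_rot: [0.001, 0.708, 0.707, 0.0]
force: [-2.9, -1.2, 11.8]
grip_width: 33.8
gripper_force: 50.5
```

{"fn": "move_arm", "kwargs": {"commands": "0.3 5.5 0 1 0; 0.3 5.5 0 1.3 0; 0.3 5.5 0 1.6 0; 0.3 5.5 0 1.8 0"}}

```text
time: 9.7
ee_pos: [670.9, 118.2, 106.1]
eef_rot: [0.001, 0.708, 0.707, 0.001]
force: [-2.6, -1.9, 10.3]
grip_width: 33.9
gripper_force: 48.7
```

{"fn": "move_arm", "kwargs": {"commands": "0.3 5.4 0 2.1 0; 0.3 5.4 0 2.2 0; 0.3 5.2 0 2.4 0; 0.3 5.2 0 2.7 0; 0.3 5 0 2.9 0; 0.3 5 0 3 0; 0.3 4.7 0 3.4 0; 0.3 4.6 0 3.5 0; 0.3 0 0 0 0"}}

```text
time: 10.6
ee_pos: [670.5, 161.7, 82.4]
eef_rot: [-0.0, 0.707, 0.707, 0.001]
force: [-1.1, 2.0, 6.4]
grip_width: 33.9
gripper_force: 47.6
```

```bash
python3 - <<'E'
from workcell import telemetry, vision
import cv2,numpy as np
s=telemetry.state();m=vision.camera_model("wrist")
w=vision.snapshot("wrist")[...,::-1];cv2.imwrite("pics/w5.png",w);np.savez("w5.npz",**m)
sc=vision.snapshot("scene")[...,::-1];cv2.imwrite("pics/scene5.png",sc)
t=vision.snapshot("top")[...,::-1];cv2.imwrite("pics/top5.png",t)
a=cv2.resize(sc[90:240,210:410],(400,300),interpolation=2);b=cv2.resize(t[140:260,230:390],(400,300),interpolation=2)
c=cv2.resize(w,(400,250))
out=np.zeros((550,800,3),np.uint8);out[:300,:400]=a;out[:300,400:]=b;out[300:,:400]=c
cv2.imwrite("pics/c5.png",out)
print(s['time'],s['ee_pos'],s['eef_rot'],s['grip_width'],s['gripper_force'],s['force'])
E
```

```text
10.6 [670.54251413 161.71008151  82.44732562] [-8.48831244e-05  7.06851935e-01  7.07360469e-01  1.22557702e-03] 33.899289936710105 47.63411521911621 [-1.11088338  1.99295277  6.39415955]
```

View pics/c5.png

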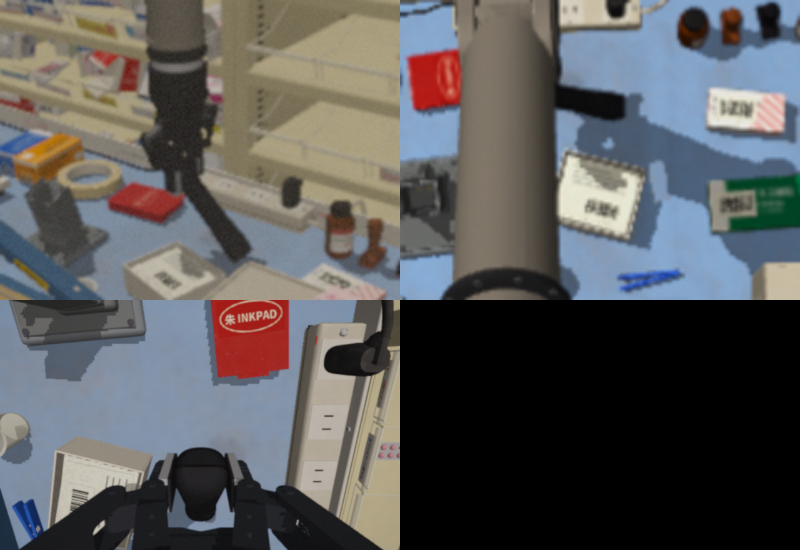

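The pivot worked. The scene crop shows the scanner slanting down to its nose at (240,252), and the top crop shows the nose at (625,105). Stand, slip box, cartons, cup and clip are all unmoved. I'll measure the slant from the two views.

```bash
python3 - <<'E'
from h import *
np.set_printoptions(precision=1,suppress=True)
T,S=load('top'),load('scene')
t=cv2.cvtColor(cv2.imread('pics/top5.png'),40)[...,2];s=cv2.cvtColor(cv2.imread('pics/scene5.png'),40)[...,2]
def rect(v,x0,y0,x1,y1,th):
    m=np.zeros(v.shape,bool);m[y0:y1,x0:x1]=v[y0:y1,x0:x1]<th;q,c=box(m);return q,cv2.convexHull(c)[:,0]
qt,ht=rect(t,293,165,330,195,50);print('top',qt,sorted(ht.tolist())[-5:])
qs,hs=rect(s,300,175,345,225,60);print('scene',qs,sorted(hs.tolist(),key=lambda p:p[1])[-5:])
G=np.array([670.5,161.7,101.4])
for th in(40,43,45,47,50,53):
    r=np.radians(th);a=np.array([0,np.sin(r),np.cos(r)]);N=G-132*a
    n=np.array([0,np.cos(r),-np.sin(r)])
    print(th,'N',N,'top',proj(T,[N,N-15*n,N+15*n]).ravel(),'scene',proj(S,[N,N-15*n,N+15*n]).ravel())
E
```

```text
top [[291.5 184.1]
 [293.  173.9]
 [320.2 177.9]
 [318.7 188.2]] [[314, 177], [317, 187], [318, 178], [319, 179], [319, 186]]
scene [[296.5 177.4]
 [305.9 171. ]
 [335.6 214.9]
 [326.2 221.3]] [[334, 214], [331, 218], [324, 218], [328, 220], [326, 220]]
40 N [670.5  76.9   0.3] top [313.4 183.3 317.1 182.4 309.7 184. ] scene [327.1 219.3 330.6 217.6 323.6 221. ]
43 N [670.5  71.7   4.9] top [315.1 182.9 318.6 182.  311.5 183.7] scene [328.7 218.5 332.1 216.5 325.3 220.4]
45 N [670.5  68.4   8.1] top [316.1 182.6 319.6 181.7 312.7 183.5] scene [329.7 217.9 333.  215.7 326.4 220. ]
47 N [670.5  65.2  11.4] top [317.2 182.3 320.5 181.4 313.9 183.2] scene [330.7 217.2 333.9 214.9 327.5 219.5]
50 N [670.5  60.6  16.6] top [318.7 181.9 321.9 181.  315.5 182.8] scene [332.1 216.1 335.2 213.5 329.1 218.6]
53 N [670.5  56.3  22. ] top [320.1 181.5 323.1 180.5 317.1 182.4] scene [333.4 214.8 336.3 212.  330.6 217.6]
```

The slant measures about 45° in both views. I'll tighten the grip, lift, and go to the slip aim: TCP (542.5, 236.5, 161.5), with the nose 75 mm from the code.

{"fn": "move_arm", "kwargs": {"commands": "0.3 0 0 0 0; 0.3 0 0 -10 0; 0.3 0 0 -20 0; 0.3 0 0 -25 0; 0.3 0 0 -24 0; 0.3 8 -14 0 0; 0.3 15 -25 0 0; 0.3 15 -25 0 0; 0.3 15 -25 0 0; 0.3 13 -22 0 0; 0.3 9 -17 0 0; 0.3 0 0 0 0", "squeeze": 80}}

```text
time: 11.95
ee_pos: [539.2, 236.7, 159.9]
eef_rot: [-0.001, 0.706, 0.708, -0.001]
force: [0.7, 0.6, -2.5]
grip_width: 33.1
gripper_force: 73.8
```

{"fn": "move_arm", "kwargs": {"commands": "0.3 0 0 0 0; 0.3 0 0 0 0"}}

```text
time: 12.15
ee_pos: [543.2, 233.6, 160.4]
eef_rot: [0.001, 0.708, 0.706, 0.0]
force: [-0.2, -1.2, -0.9]
grip_width: 33.5
gripper_force: 73.8
```

```bash
python3 - <<'E'
from workcell import telemetry, vision
from h import *
np.set_printoptions(precision=1,suppress=True)
s=telemetry.state()
sc=vision.snapshot("scene")[...,::-1].copy();t=vision.snapshot("top")[...,::-1].copy();w=vision.snapshot("wrist")[...,::-1].copy()
for n,i in(('scene6',sc),('top6',t),('w6',w)):cv2.imwrite(f'pics/{n}.png',i)
T,S=load('top'),load('scene')
G=s['ee_pos']+[0,0,19];print(s['time'],s['ee_pos'],s['eef_rot'],s['force'],s['gripper_force'])
r=np.radians(45.5);a=np.array([0,np.sin(r),np.cos(r)])
X=[G-132*a,G-207*a];print(X)
a2=cv2.resize(sc[110:260,220:420],(800,600),interpolation=2)[:, :];b=t[170:250,255:375]
for m,i in((T,t),(S,sc)):
    print(proj(m,X).ravel())
out=np.zeros((560,800,3),np.uint8)
out[:300,:400]=cv2.resize(sc[130:250,230:390],(400,300),interpolation=2);out[:300,400:]=cv2.resize(t[160:250,240:360],(400,300),interpolation=2);out[300:550,:400]=cv2.resize(w,(400,250))
cv2.imwrite('pics/c6.png',out)
E
```

```text
12.15 [543.2 233.6 160.4] [0.  0.7 0.7 0. ] [-0.2 -1.2 -0.9] 73.77812147140503
[array([543.2, 139.4,  86.9]), array([543.2,  85.9,  34.3])]
[292.1 221.  311.3 223.1]
[275.4 205.6 293.9 230.6]
```

View pics/c6.png

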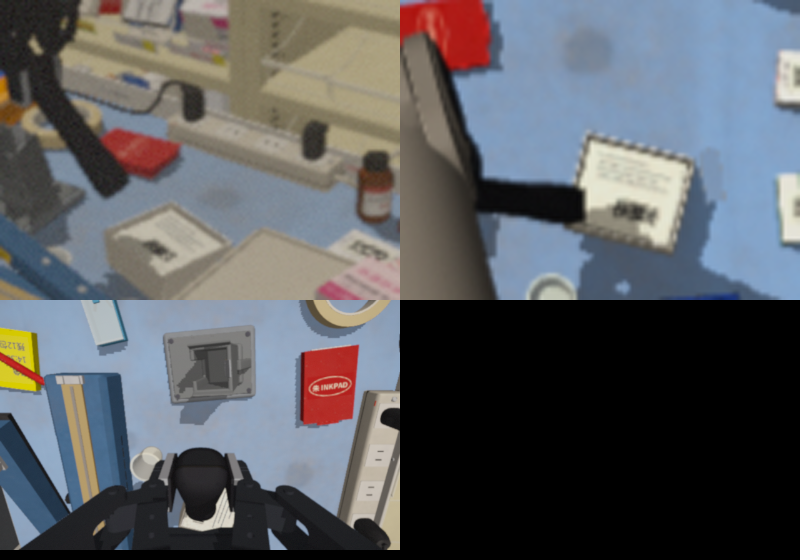

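Aim point projects to top (311,223) and scene (294,231), right on the bar code at top (310.5,224). The nose is about 74 mm away and nothing has been touched. The stand is empty and unmoved. I'll trim 2 mm, then hold still.

{"fn": "move_arm", "kwargs": {"commands": "0.3 2 0 0 0; 0.3 0 0 0 0; 0.3 0 0 0 0; 0.3 0 0 0 0; 0.3 0 0 0 0; 0.3 0 0 0 0; 0.3 0 0 0 0; 0.3 0 0 0 0; 0.3 0 0 0 0; 0.3 0 0 0 0; 0.3 0 0 0 0; 0.3 0 0 0 0"}}

```text
time: 13.5
ee_pos: [541.9, 236.9, 160.2]
eef_rot: [-0.0, 0.707, 0.707, 0.0]
force: [0.3, -0.1, -1.9]
grip_width: 33.8
gripper_force: 73.8
```

{"fn": "move_arm", "kwargs": {"commands": "0.3 0 0 0 0; 0.3 0 0 0 0; 0.3 0 0 0 0; 0.3 0 0 0 0; 0.3 0 0 0 0"}}

```text
time: 14.0
ee_pos: [542.0, 236.9, 160.2]
eef_rot: [-0.0, 0.707, 0.707, 0.0]
force: [1.2, -0.1, -1.5]
grip_width: 33.5
gripper_force: 73.8
```

The slip hold lasted over 1.5 s. Next is the large carton label at about (544, -70, 31).

{"fn": "move_arm", "kwargs": {"commands": "0.3 -10 0 0 0; 0.3 -22 1 0 0; 0.3 -32 1 0 0; 0.3 -34 0 0 0; 0.3 -32 0 2 0; 0.3 -19 0 2 0; 0.3 -10 0 0 0; 0.3 0 0 0 0; 0.3 0 0 0 0; 0.3 0 0 0 0; 0.3 0 0 0 0; 0.3 0 0 0 0"}}

```text
time: 15.2
ee_pos: [543.8, 78.9, 156.1]
eef_rot: [-0.0, 0.707, 0.707, 0.0]
force: [0.8, -0.2, -1.7]
grip_width: 33.6
gripper_force: 73.8
```

```bash
python3 - <<'E'
from workcell import telemetry, vision
from h import *
np.set_printoptions(precision=1,suppress=True)
s=telemetry.state()
sc=vision.snapshot("scene")[...,::-1].copy();t=vision.snapshot("top")[...,::-1].copy()
for n,i in(('scene7',sc),('top7',t)):cv2.imwrite(f'pics/{n}.png',i)
T,S=load('top'),load('scene')
G=s['ee_pos']+[0,0,19];print(s['time'],s['ee_pos'],s['eef_rot'],s['force'],s['gripper_force'])
r=np.radians(45.5);a=np.array([0,np.sin(r),np.cos(r)])
X=[G-132*a,G-207*a];print(X)
for m in(T,S): print(proj(m,X).ravel())
out=np.hstack([cv2.resize(sc[130:250,260:420],(400,300),interpolation=2),cv2.resize(t[160:250,290:410],(400,300),interpolation=2)])
cv2.imwrite('pics/c7.png',out)
E
```

```text
15.2 [543.8  78.9 156.1] [-0.   0.7  0.7  0. ] [ 0.8 -0.2 -1.7] 73.7761402130127
[array([543.8, -15.3,  82.6]), array([543.8, -68.8,  30. ])]
[346.4 219.4 363.7 221.4]
[328.5 227.3 348.6 254.5]
```

View pics/c7.png

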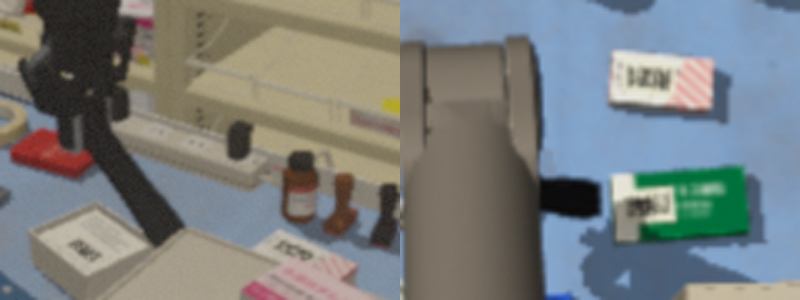

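The nose is in line with the green carton's label, whose centre is at top (365,221.5). The aim point projects to (363.7,221.4), with 74 mm of distance, and the cartons are unmoved. I'll trim 2 mm, hold, and hand in.

{"fn": "move_arm", "kwargs": {"commands": "0.3 -2 0 0 0; 0.3 0 0 0 0; 0.3 0 0 0 0; 0.3 0 0 0 0; 0.3 0 0 0 0; 0.3 0 0 0 0; 0.3 0 0 0 0; 0.3 0 0 0 0; 0.3 0 0 0 0; 0.3 0 0 0 0; 0.3 0 0 0 0; 0.3 0 0 0 0"}}

```text
time: 16.5
ee_pos: [543.8, 75.9, 156.2]
eef_rot: [-0.0, 0.707, 0.707, 0.0]
force: [-0.4, -0.3, -0.1]
grip_width: 33.4
gripper_force: 73.8
```

```bash
python3 -c "
from workcell import telemetry,ticket
s=telemetry.state();print(s['time'],s['ee_pos'],s['gripper_force']);print(ticket.finish_job())"
```

```text
16.5 [543.78903833  75.90651306 156.18034429] 73.77436995506287
the job is handed in; nothing more can be done
None
```

The job is handed in at 16.5 s: the scanner was drawn from its stand, slanted to about 45° by pressing its nose lightly on a clear patch of bench, and held on the slip code for over 1.5 s; it is now held still about 74 mm from the larger (green) carton's label, and nothing else appears moved in the camera views.

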